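Unbolt the pottery crate

TASK

Unbolt the lid of the pottery crate: keep the spring safety catch held down with one fingertip while the other fingertip pushes the bolt's knob towards the catch, as far as it will go, so that the bolt is fully drawn out of its keeper. Then let go and take the hand clear. Touch and push only: grip and lift nothing, and leave the pots where they stand.

Things in the scene. Friction and masses are not known exactly. Their poses are not given: they have to be found in the camera images.
- crate: Closed plywood ware crate, 280 (x) by 400 (y) by 160 mm high, on the table, too heavy to shift. Origin: centre of its underside; z up. Its flat lid is 160 mm above the origin. 'Crate x, y' below mean this frame. The bolt set lies on the lid along crate x = 0, drawing towards +y: keeper at y -74 mm, two guide straps 24 mm high at y -46 and -17 (each 11 mm long), knob, thumb pad, catch hinge.
- bolt (a joint): Steel slide bolt, m: 0 = home in its keeper (locked, 3.5 mm play), 0.035 = fully drawn, at its stop; grows as the knob moves along crate +y. Flat bar 22 mm wide, top 20 mm above the lid, from 10 mm on the +y side of the knob's axis to 130 mm on its -y side. 3 N friction; stays put. The raised catch blocks its +y end; drawn 8 mm or more, the bar lies over the catch's nose and keeps it down.
- knob (a point): Centre of the top face of the bolt's knob, an upright plain steel post 14 mm in diameter near the bar's +y end. Its top is 55 mm above the lid, its foot (on the bar) 20 mm above the lid. At home its axis is at crate x 0, y +40 mm; it moves with the bolt.
- catch (a joint): Spring safety catch, rad: a steel lever hinged at its +y end (hinge along crate x, at y +155 mm, 6 mm above the lid). 0 = up (blocks the bolt), 0.118 = fully down on its stop; the bolt is free above 0.09. Released, it springs up unless the bolt lies over it. Pressing mid-pad takes 3 N to start, 6 N at the bottom; 10 N holds it firmly.
- catch_pad (a point): Centre of the top face of the catch's thumb pad, a dark ribbed steel pad 28 mm (crate x) by 32 mm (crate y). Up: crate x 0, y +108 mm, 33 mm above the lid, sloping 7 degrees (higher towards the knob). Pressed: 6 mm lower, level, 27 mm above the lid (7 mm above the bar's top), y +105 mm; its near edge is then 49 mm from the knob's home axis and 14 mm from its drawn axis.
- beaker_mid (a point): Centre, half-way up, of a small unglazed beaker, 66 mm wide, 62 mm high, standing on the crate's top at the end away from the catch. Leave alone.
- bowl_mid (a point): Centre, half-way up, of an unglazed bowl, 120 mm wide, 60 mm high, standing on the table beside the crate. Leave alone.
- vase_mid (a point): Centre, half-way up, of an unglazed vase, 100 mm wide, 150 mm high, standing on the table beside the crate. Leave alone.

How it is judged (in metres and radians):
On the way:
1. a fingertip has pushed the bolt past mid-stroke with the catch still held down by the other (value of joint bolt above 0.02 m and value of joint catch above 0.08 rad and contact force between the fingers and catch above 0.5 N and contact force between the fingers and bolt above 0.3 N).
At the end, for the whole second after the job is handed in: The bolt is drawn at least 31 of its 35 mm, clear of the keeper, and at rest; beaker, bowl and vase stand within 15 mm of where they were (value of joint bolt above 0.031 m and velocity of joint bolt between -0.005 and 0.005 m/s and distance of each of beaker_mid, bowl_mid, vase_mid from where it was at the start of the episode below 0.015 m); the robot touches nothing.
It fails at once if a pot is shifted or lifted (distance of any of beaker_mid, bowl_mid, vase_mid from where it was at the start of the episode above 0.015 m).
It also fails if it takes over 35 s, if anything falls off the work surface, if the arm or the gripper's body presses on something with over 40 N, if the wrist force passes 120 N, or if a joint passes its speed limit or range.

ROBOT

A 6-joint arm with a two-finger parallel gripper is mounted at the origin on the work surface. World frame = base frame: x ahead of the robot, y to its left, z up, the work surface at z = 0. Lengths are in m, angles in degrees, forces in N, time in s.
With the tool pointing down it reaches from about 0.35 to 1 m from the base axis. Payload 7.1 kg.
Tool frame: the origin (TCP) lies on the mounting face of the last link; the fingertips stand 173 mm ahead of it and the grasp point (between the pads) lies 155 mm ahead of it (robot.tcp_to_tips is the distance from the TCP to the fingertips, in m); z points along the fingers, y is the line along which they close (so a half turn about z gives the same grasp; the last joint's range is limited). The gripper opens to 85 mm and grips with 20 to 120 N. Pads are 22 mm wide; open, the fingers measure 114 mm over their backs; the gripper's body (76 mm by 85 mm) begins 54 mm behind the grasp point. The pads swing forward as they close: fully open they stand 13 mm farther back than shut.
Start: joints at [-71.62, 24.242, 93.386, -0, 62.372, -1.089], TCP at [0.208, -0.589, 0.405] pointing down, gripper open.
Joint ranges: [-172.04, 172.04], [-51.8, 120.97], [4.93, 147.93], [-75.15, 255.16], [6.16, 154.13], [-145.62, 145.62]. Speed limits (degrees/s): [136.94, 136.94, 172.46, 180, 180, 180].

INTERFACE

Orientations are given as [roll, pitch, yaw] about the fixed x, y, z axes, in that order (R = Rz(yaw) Ry(pitch) Rx(roll)).
In Python, from station import robot, eyes gives the robot as it stands.
- The arm moves only by the tool send_rows, never from a script. Its argument "commands" is a list of rows, each a list of 5 numbers: the closure, from 0 (fully open) to 1 (shut), then the shift along the world's x, y, z in m, then the turn about the world's z in degrees. A call has exactly 10 rows; each row shifts and turns the commanded pose from where the row before left it; what a row does not reach is not made up. A row lasts 1/10 s, in which the tool goes at most 50 mm and 8.59 degrees, less where a joint would pass 70% of its speed; a pose out of reach is approached as far as the arm can. A call with a gripper value outside its range is refused whole. The fingers move at their own pace and stop on an object; "newtons" is the grip in N (left out, the last holds). Time passes only in rows, so rows that do not move let the fingers close, or fill a call up. It gives the time, the measured TCP pose, the force, the opening and the grip force at its end, in the units of the state.
- robot.get_state(): the state, without advancing time (a new reading comes with each control period).
- eyes.camera(name): name is "side" or "top"; returns a dict with "frame" (384x512x3 uint8, red, green, blue), "mtx" (3x3 intrinsics, pixels), "D" ([k1, k2, p1, p2, k3] as OpenCV has them; the pictures are not rectified), "origin" and "attitude" of the camera in the world. Camera axes: x right, y down, z forward; pixel columns grow to the right and rows downward; lengths in m; the calibration is good to about 2 mm. A picture is of the moment at which its call begins. There is no depth.
- robot.job_done(): hands the job in; it is judged then, once.
The state is a dict: "time_s": time; "q": joint angles; "dq": joint speeds; "tau": joint torques, N m; "position": TCP position; "tool_rot": TCP orientation; "contact_force": force on the tool from outside, world axes, zero at the start; "torque": the same for the moment, N m; "finger_gap": opening from 0.0 (shut) to 1.0 (fully open); "grip_force": force on a finger pad.
Only numpy, scipy, OpenCV 4.12 (cv2) and the standard library are available. Lean on these libraries where they do the work, as an engineer would, in place of code of your own. Each camera call takes 0.05 s, during which the arm holds its last target. There are 200 camera calls.

## Working session

There is one attempt and no reset: what is moved stays moved. The work goes in short steps, Python scripts to look and compute and a tool call to move; the robot and the scene stay as the last step left them, time stands still between calls to the robot, and variables do not carry over. Pictures are saved under pics/ and viewed, at most 10 in all, crops included, and the job is handed in when it is done.

Besides the shell and the picture viewer there is one more tool, called after "Emit:" as name(argument=value, ...) on one line, values as JSON. send_rows: Moves the arm, as the interface text tells. Its arguments: {"type":"object","properties":{"commands":{"type":"array"},"newtons":{"type":"number"}},"required":["commands"]}

```bash
mkdir -p pics; ls; cat > h.py <<'E'
import numpy as np, cv2
from scipy.spatial.transform import Rotation as R
from station import robot, eyes
def cam(n):
    c=eyes.camera(n); a=np.array(c["attitude"],float)
    c["R"]=a if a.shape==(3,3) else R.from_euler("xyz",a,degrees=True).as_matrix()
    return c
def save(c,f): cv2.imwrite("pics/"+f,c["frame"][...,::-1])
def ray(c,px):
    u=cv2.undistortPoints(np.array(px,float).reshape(-1,1,2),np.array(c["mtx"]),np.array(c["D"],float)).reshape(-1,2)
    return np.c_[u,np.ones(len(u))]@c["R"].T
def onz(c,px,z):
    d=ray(c,px);o=np.array(c["origin"]);return o+d*((z-o[2])/d[:,2])[:,None]
def proj(c,P):
    p=(np.array(P,float).reshape(-1,3)-c["origin"])@c["R"]
    return cv2.projectPoints(p,np.zeros(3),np.zeros(3),np.array(c["mtx"]),np.array(c["D"],float))[0].reshape(-1,2)
E
python3 - <<'E'
from h import *
s=robot.get_state();print(s)
for n in("top","side"):
    c=cam(n);save(c,n+"0.png");print(n,c["mtx"],c["origin"],c["attitude"])
E
```

```text
pics
{'time_s': 0.0, 'q': array([-7.16192731e+01,  2.42835563e+01,  9.34320124e+01,  1.71918031e-04,
        6.23730976e+01, -1.08769534e+00]), 'dq': array([-0.01158494, -0.03929489, -0.00564005, -0.09183098, -0.00527648,
       -0.06760656]), 'tau': array([ 3.42653337e-03, -5.57367146e+01, -2.81740701e+01,  3.06615202e-04,
        7.37664144e-03, -1.69797590e-05]), 'position': array([ 0.2082486 , -0.58898283,  0.40395105]), 'tool_rot': array([-1.79911353e+02, -1.83529387e-03,  1.94683410e+01]), 'contact_force': array([-0.41582167,  0.5459133 ,  0.00182267]), 'torque': array([0.01110937, 0.0016151 , 0.0033201 ]), 'grip_force': 0.0, 'finger_gap': 0.9989914672405953}
top [[374.9376059    0.         252.67559661]
 [  0.         374.9376059  192.85382277]
 [  0.           0.           1.        ]] [ 0.43664316 -0.00105324  0.98536212] [-172.51741991   -1.22354286  -89.08810604]
side [[349.79843613   0.         256.1430521 ]
 [  0.         349.79843613 191.51456515]
 [  0.           0.           1.        ]] [0.17790214 0.62176086 0.67790655] [-125.93062993   -0.32227989 -149.36553424]
```

View pics/top0.png

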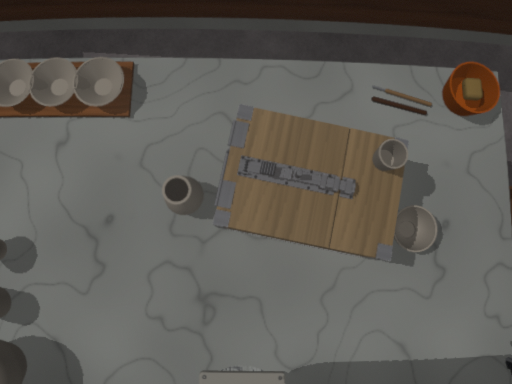

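View pics/side0.png

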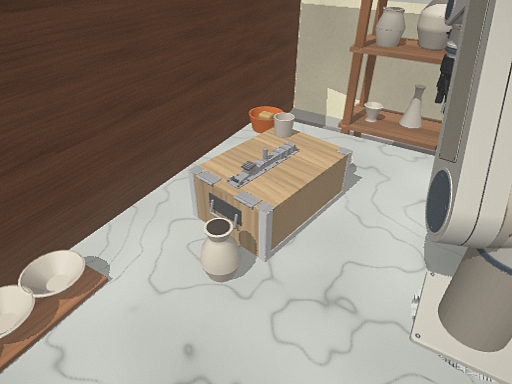

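The top view shows the crate with corners near (243,107), (408,140), (390,258) and (217,225). The bolt set runs from (243,167) at the hinge to (353,188) at the keeper. The beaker is at (393,153), the bowl at (416,229) and the vase at (182,193). I'll zoom in next.

```bash
python3 - <<'E'
from h import *
c=cam("top");f=c["frame"]
a=cv2.resize(f[100:265,210:412],None,fx=3.9,fy=3.6,interpolation=cv2.INTER_CUBIC)
cv2.imwrite("pics/topcrop.png",a[...,::-1])
s=cam("side");g=s["frame"][130:200,215:310]
cv2.imwrite("pics/sidecrop.png",cv2.resize(g,None,fx=8,fy=8,interpolation=cv2.INTER_CUBIC)[...,::-1])
hsv=cv2.cvtColor(f,cv2.COLOR_RGB2HSV)
m=cv2.inRange(hsv,(8,60,60),(25,255,255));m[:,:210]=0;m[:,420:]=0;m[:95]=0;m[270:]=0
m=cv2.morphologyEx(m,cv2.MORPH_CLOSE,np.ones((15,15)))
k=max(cv2.findContours(m,0,2)[0],key=cv2.contourArea)
b=cv2.boxPoints(cv2.minAreaRect(k));print(b);P=onz(c,b,.16);print(P)
print(np.linalg.norm(np.diff(P,axis=0),axis=1))
E
```

```text
[[213.28287 224.64224]
 [238.41599 104.00333]
 [413.56406 140.49252]
 [388.43094 261.13144]]
[[ 0.4733462   0.06840945  0.16      ]
 [ 0.75114899  0.01918495  0.16      ]
 [ 0.67561314 -0.39051692  0.16      ]
 [ 0.39798558 -0.32106707  0.16      ]]
[0.28213019 0.41660687 0.28618237]
```

View pics/topcrop.png

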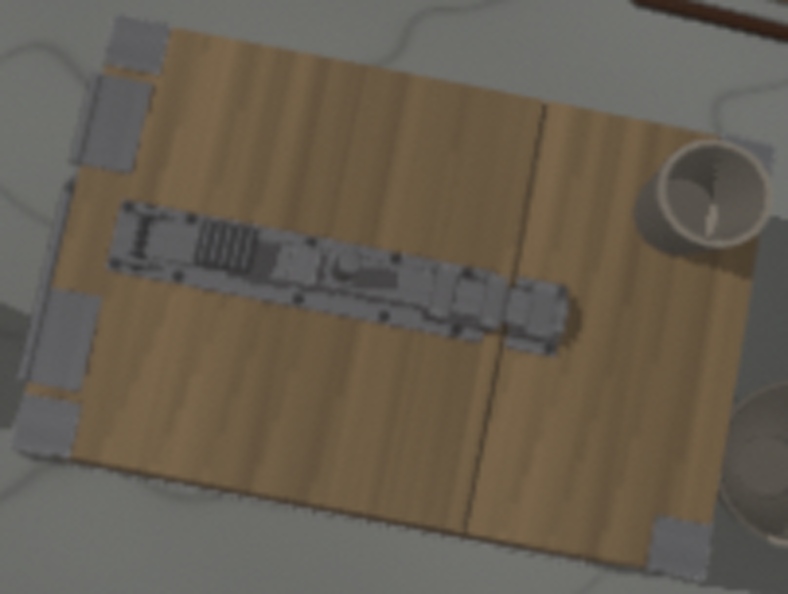

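View pics/sidecrop.png

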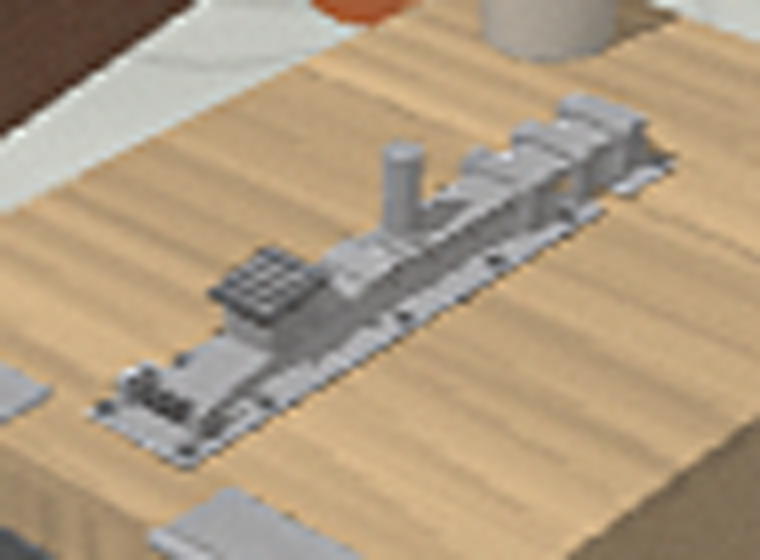

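```bash
python3 - <<'E'
from h import *
c=cam("top");s=cam("side")
t=lambda x,y:(210+(x+.5)/3.9-.5,100+(y+.5)/3.6-.5)
q=lambda x,y:(215+(x+.5)/8-.5,130+(y+.5)/8-.5)
P=onz(c,[t(117,17),t(773,145),t(707,578),t(17,455)],.16)
print(P,np.linalg.norm(np.roll(P,-1,0)-P,axis=1))
C=P.mean(0);ey=(P[0]+P[3]-P[1]-P[2])[:2];ey/=np.linalg.norm(ey);ex=np.array([ey[1],-ey[0]])
print("C",C,"ey",ey,"ang",np.degrees(np.arctan2(-ey[0],ey[1])))
W=lambda x,y,z:np.r_[C[:2]+ex*x+ey*y,.16+z]
for n,l,z,a,b in(("pad",(0,.108),.033,t(228,246),q(268,286)),("knob",(0,.04),.055,t(345,262),q(403,150))):
    print(n,"model",W(*l,z),"top",onz(c,[a],.16+z),"side",onz(s,[b],.16+z))
    # two-view
    A=[];r=[]
    o1,d1,o2,d2=np.array(c["origin"]),ray(c,[a])[0],np.array(s["origin"]),ray(s,[b])[0]
    k=np.linalg.lstsq(np.c_[d1,-d2],o2-o1,rcond=None)[0];print("tri",o1+k[0]*d1,o2+k[1]*d2)
    print("proj",proj(c,W(*l,z)),a,proj(s,W(*l,z)),b)
E
```

```text
[[ 0.7503435   0.01637456  0.16      ]
 [ 0.67651686 -0.37656776  0.16      ]
 [ 0.40005976 -0.32681767  0.16      ]
 [ 0.47033893  0.06677959  0.16      ]] [0.3998175  0.28089784 0.39982242 0.28450523]
C [ 0.57431476 -0.15505782  0.16      ] ey [0.1802152  0.98362721] ang -10.382294559552848
pad model [ 0.593778   -0.04882608  0.193     ] top [[ 0.59566271 -0.04866039  0.193     ]] side [[ 0.59468475 -0.04559168  0.193     ]]
tri [ 0.59611296 -0.04879519  0.19075651] [ 0.5965491  -0.04857687  0.19083092]
proj [[268.157811   168.83315607]] (268.0897435897436, 167.97222222222223) [[248.99894661 164.8543172 ]] (248.0625, 165.3125)
knob model [ 0.58152337 -0.11571273  0.215     ] top [[ 0.58309733 -0.11044032  0.215     ]] side [[ 0.58270114 -0.11383019  0.215     ]]
tri [ 0.58271084 -0.11015165  0.21703301] [ 0.58109686 -0.11091494  0.21683456]
proj [[300.59086055 173.20760526]] (298.0897435897436, 172.41666666666669) [[265.65443192 148.13386185]] (264.9375, 148.3125)
```

Both views agree with the crate model to about 3 mm. The crate centre is at about (0.5755, -0.1535) with a yaw of -10.4°. My plan is to line the fingers up along crate y with a gap of about 60 mm, one behind the knob and the other over the pad's near half. I'll press down, then push the whole hand along +y.

Emit:
send_rows(commands=[[0.3,0,0,0.03,0],[0.3,0.02,0.026,0.003,-1.6],[0.3,0.02,0.026,0,-1.6],[0.3,0.02,0.026,0,-1.6],[0.3,0.02,0.026,0,-1.6],[0.3,0.02,0.026,0,-1.6],[0.3,0.02,0.026,0,-1.6],[0.3,0.02,0.026,0,-1.6],[0.3,0.02,0.026,0,-1.6],[0.3,0.02,0.026,0,-1.6]], newtons=40)

```text
time_s: 1.3
position: [0.3889, -0.3541, 0.4378]
tool_rot: [180.0, -0.0, 5.0]
contact_force: [1.0, -0.7, 0.3]
finger_gap: 0.699
grip_force: 0.0
```

Emit:
send_rows(commands=[[0.3,0.02,0.026,0,-1.6],[0.3,0.02,0.026,0,-1.6],[0.3,0.02,0.026,0,-1.6],[0.3,0.02,0.026,0,-1.6],[0.3,0.02,0.026,0,-1.6],[0.3,0.02,0.026,0,-1.6],[0.3,0.02,0.026,0,-1.6],[0.3,0.02,0.026,0,-1.6],[0.3,0.02,0.026,0,-1.6],[0.3,0,0,0,0]])

```text
time_s: 2.3
position: [0.5701, -0.1187, 0.4378]
tool_rot: [-180.0, -0.1, -9.2]
contact_force: [0.6, 0.2, 0.5]
finger_gap: 0.698
grip_force: 0.0
```

```bash
python3 - <<'E'
from h import *
s=robot.get_state();print({k:np.round(s[k],4) for k in("time_s","q","position","tool_rot","contact_force","finger_gap")},robot.tcp_to_tips)
a=cam("top");b=cam("side")
A=cv2.resize(a["frame"][100:250,220:370],(400,400));B=cv2.resize(b["frame"][80:210,200:330],(400,400))
cv2.imwrite("pics/hover.png",np.hstack([A,B])[...,::-1])
E
```

```text
{'time_s': np.float64(2.3), 'q': array([-1.29410e+01,  1.85615e+01,  9.72438e+01,  5.54000e-02,
        6.41341e+01,  8.62205e+01]), 'position': array([ 0.5701, -0.1187,  0.4378]), 'tool_rot': array([-1.799543e+02, -6.380000e-02, -9.185600e+00]), 'contact_force': array([0.5892, 0.1544, 0.4816]), 'finger_gap': np.float64(0.6983)} 0.1734
```

View pics/hover.png

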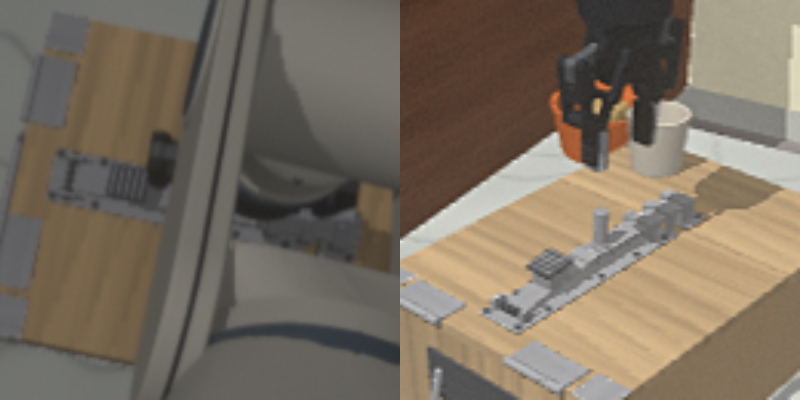

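The side view (right half) shows the hand above the set. The near finger tip is at about (598,165) in the composite, the knob top at (601,213) and the pad at (548,263). I'll shift over the target and go down to just above the knob.

Emit:
send_rows(commands=[[0.3,0.004,0.006,0,-0.3],[0.3,0.004,0.006,0,-0.3],[0.3,0.004,0.006,0,-0.3],[0.3,0.004,0.006,0,-0.3],[0.3,0,0,-0.01,0],[0.3,0,0,-0.01,0],[0.3,0,0,-0.01,0],[0.3,0,0,-0.01,0],[0.3,0,0,0,0],[0.3,0,0,0,0]])

```text
time_s: 3.4
position: [0.5843, -0.0974, 0.3973]
tool_rot: [-180.0, 0.0, -10.5]
contact_force: [0.2, 1.5, 0.2]
finger_gap: 0.7
grip_force: 0.0
```

```bash
python3 - <<'E'
from h import *
s=robot.get_state();print({k:np.round(s[k],4) for k in("time_s","position","tool_rot","contact_force","finger_gap")})
b=cam("side");f=b["frame"].copy()
p=s["position"];ey=np.array([.1802,.9836,0])
for L in(.165,.173):
  for w in(.0297,-.0297):
    T=p+ey*w-[0,0,L];u=proj(b,T)[0];print(L,w,T.round(4),u.round(1),((u-[225,100]+.5)*8-.5).round())
cv2.imwrite("pics/near.png",cv2.resize(f[100:175,225:310],None,fx=8,fy=8,interpolation=cv2.INTER_CUBIC)[...,::-1])
E
```

```text
{'time_s': np.float64(3.4), 'position': array([ 0.5843, -0.0974,  0.3973]), 'tool_rot': array([-1.799998e+02,  4.950000e-02, -1.054040e+01]), 'contact_force': array([0.2234, 1.5204, 0.1568]), 'finger_gap': np.float64(0.7001)}
0.165 0.0297 [ 0.5896 -0.0682  0.2323] [254.1 149.1] [237. 396.]
0.165 -0.0297 [ 0.5789 -0.1266  0.2323] [268.6 141.1] [352. 332.]
0.173 0.0297 [ 0.5896 -0.0682  0.2243] [254.1 151.8] [237. 418.]
0.173 -0.0297 [ 0.5789 -0.1266  0.2243] [268.5 143.7] [352. 353.]
```

View pics/near.png

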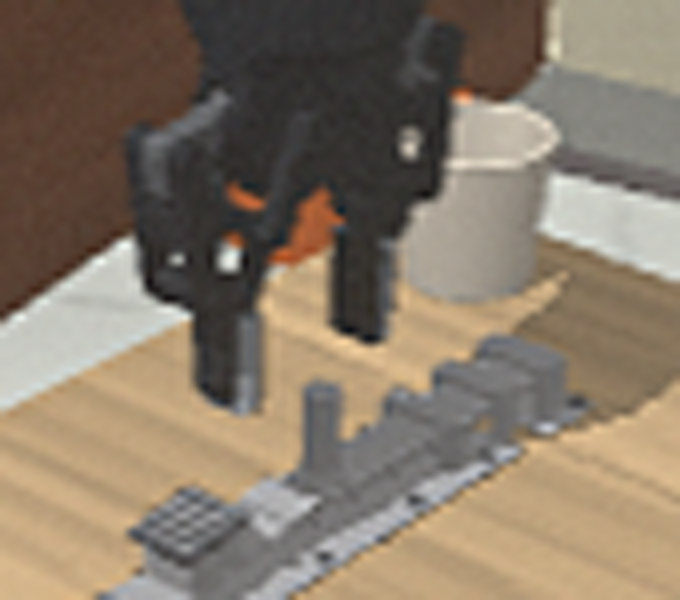

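The picture shows the A tip's inner edge at about (240,395) and the B inner edge at about (355,332). Both match the projection for a 0.165 m tip length. The knob top is at (322,385) and the pad centre at (190,520). B clears the knob by about 6 mm, so I'll shift +3 mm along crate y and descend.

Emit:
send_rows(commands=[[0.3,0.002,0.003,0,0],[0.3,0,0,-0.01,0],[0.3,0,0,-0.01,0],[0.3,0,0,-0.01,0],[0.3,0,0,-0.003,0],[0.3,0,0,-0.0015,0],[0.3,0,0,-0.0015,0],[0.3,0,0,-0.0015,0],[0.3,0,0,-0.0015,0],[0.3,0,0,0,0]])

```text
time_s: 4.45
position: [0.5865, -0.0945, 0.3591]
tool_rot: [180.0, -0.1, -10.5]
contact_force: [-1.4, -2.6, 3.8]
finger_gap: 0.696
grip_force: 2.1
```

Emit:
send_rows(commands=[[0.3,0,0,-0.001,0],[0.3,0,0,-0.001,0],[0.3,0,0,-0.001,0],[0.3,0,0,-0.001,0],[0.3,0,0,-0.001,0],[0.3,0,0,-0.001,0],[0.3,0,0,0,0],[0.3,0,0,0,0],[0.3,0,0,0,0],[0.3,0,0,0,0]])

```text
time_s: 5.45
position: [0.5866, -0.0945, 0.3549]
tool_rot: [180.0, -0.1, -10.5]
contact_force: [-6.0, -3.3, 18.6]
finger_gap: 0.697
grip_force: 9.5
```

```bash
python3 - <<'E'
from h import *
s=robot.get_state();print({k:np.round(s[k],4) for k in("position","contact_force","finger_gap","torque")})
b=cam("side");f=b["frame"]
cv2.imwrite("pics/press.png",cv2.resize(f[115:190,225:310],None,fx=8,fy=8,interpolation=cv2.INTER_CUBIC)[...,::-1])
E
```

```text
{'position': array([ 0.5866, -0.0945,  0.3549]), 'contact_force': array([-5.9884, -3.2592, 18.6056]), 'finger_gap': np.float64(0.697), 'torque': array([-0.0158,  0.8412,  0.1704])}
```

View pics/press.png

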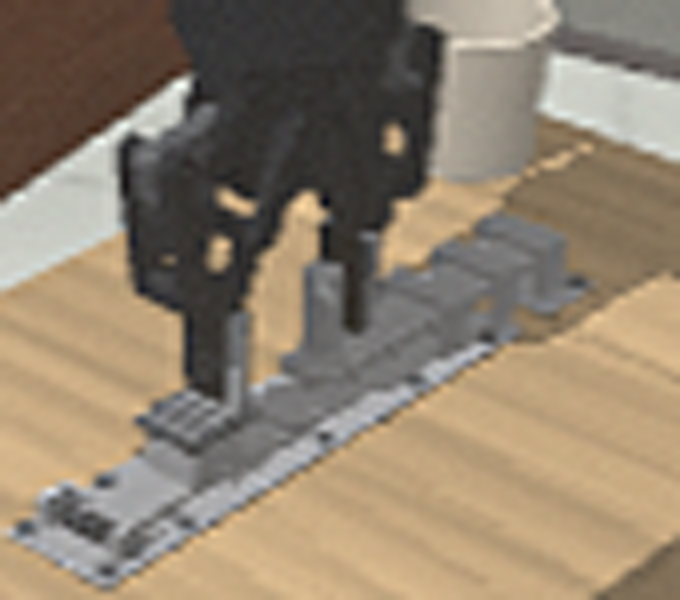

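The catch is down on its stop at 18.6 N. The pad is level under the A tip at about (210,395), and B stands behind the knob at about (355,330). I'll ease the press slightly and push along crate +y.

Emit:
send_rows(commands=[[0.3,0,0,0.0004,0],[0.3,0.0005,0.003,0,0],[0.3,0.0005,0.003,0,0],[0.3,0.0006,0.003,0,0],[0.3,0.0005,0.003,0,0],[0.3,0.0006,0.003,0,0],[0.3,0.0005,0.003,0,0],[0.3,0.0006,0.003,0,0],[0.3,0.0005,0.003,0,0],[0.3,0,0,0,0]])

```text
time_s: 6.5
position: [0.5914, -0.0716, 0.3552]
tool_rot: [179.9, -0.2, -10.5]
contact_force: [-3.2, -11.6, 15.0]
finger_gap: 0.701
grip_force: 8.8
```

```bash
python3 - <<'E'
from h import *
s=robot.get_state();print({k:np.round(s[k],4) for k in("time_s","position","contact_force","finger_gap","grip_force")})
b=cam("side");f=b["frame"]
cv2.imwrite("pics/push.png",cv2.resize(f[115:190,225:310],None,fx=8,fy=8,interpolation=cv2.INTER_CUBIC)[...,::-1])
E
```

```text
{'time_s': np.float64(6.5), 'position': array([ 0.5914, -0.0716,  0.3552]), 'contact_force': array([ -3.2188, -11.5916,  14.9913]), 'finger_gap': np.float64(0.7008), 'grip_force': np.float64(8.8198)}
```

View pics/push.png

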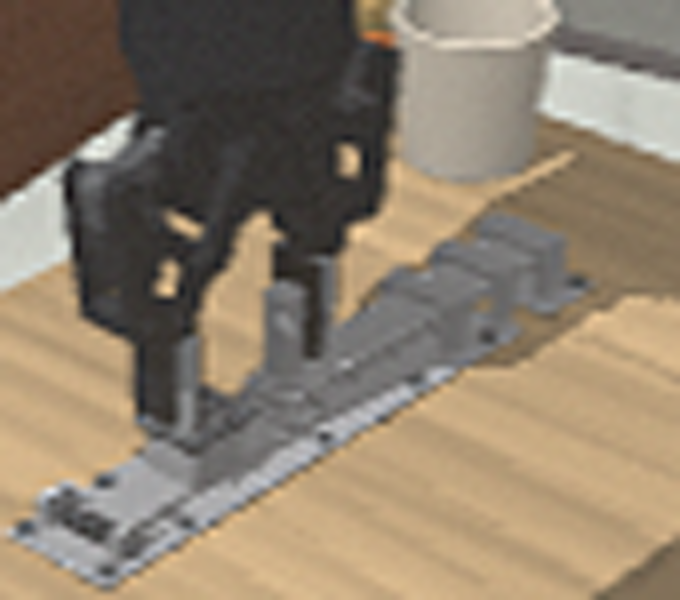

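The knob has moved from (322,265) to (285,290), a draw of about 20 mm, with the A tip still on the pad. I'll push 5 mm more while pressing. After that the bar holds the catch, so I'll ease up a little and drive the knob to its stop.

Emit:
send_rows(commands=[[0.3,0.0005,0.0025,0,0],[0.3,0.0004,0.0025,0,0],[0.3,0,0,0,0],[0.3,0,0,0.003,0],[0.3,0,0,0.003,0],[0.3,0.0005,0.003,0,0],[0.3,0.0005,0.003,0,0],[0.3,0.0005,0.003,0,0],[0.3,0,0,0,0],[0.3,0,0,0,0]])

```text
time_s: 7.55
position: [0.5929, -0.0568, 0.3589]
tool_rot: [179.9, 0.0, -10.5]
contact_force: [-0.2, -10.7, 2.9]
finger_gap: 0.699
grip_force: 5.3
```

```bash
python3 - <<'E'
from h import *
s=robot.get_state();print({k:np.round(s[k],4) for k in("time_s","position","contact_force","finger_gap","grip_force")})
E
```

```text
{'time_s': np.float64(7.55), 'position': array([ 0.5929, -0.0568,  0.3589]), 'contact_force': array([ -0.2047, -10.6672,   2.923 ]), 'finger_gap': np.float64(0.6993), 'grip_force': np.float64(5.2558)}
```

Emit:
send_rows(commands=[[0.3,0.0002,0.001,0,0],[0.3,0.0002,0.001,0,0],[0.3,0.0002,0.001,0,0],[0.3,0,0,0,0],[0.3,0,0,0,0],[0.3,0,0,0,0],[0.3,0,0,0,0],[0.3,0,0,0,0],[0.3,0,0,0,0],[0.3,0,0,0,0]])

```text
time_s: 8.55
position: [0.5932, -0.0558, 0.3588]
tool_rot: [179.6, 0.0, -10.5]
contact_force: [-3.3, -24.3, 1.5]
finger_gap: 0.701
grip_force: 11.7
```

The force has risen to 24 N with almost no motion, so the bolt is at its stop. I'll back off and go up.

Emit:
send_rows(commands=[[0.3,-0.0004,-0.002,0,0],[0.3,-0.0004,-0.002,0,0],[0.3,-0.0002,-0.001,0,0],[0.3,0,0,0.004,0],[0.3,0,0,0.015,0],[0.3,0,0,0.02,0],[0.3,0,0,0.025,0],[0.3,0,0,0.025,0],[0.3,0,0,0.02,0],[0.3,0,0,0,0]])

```text
time_s: 9.55
position: [0.5933, -0.0578, 0.4725]
tool_rot: [-180.0, -0.4, -10.5]
contact_force: [0.8, -0.2, -0.0]
finger_gap: 0.703
grip_force: 0.0
```

```bash
python3 - <<'E'
from h import *
s=robot.get_state();print({k:np.round(s[k],4) for k in("time_s","position","contact_force","dq")})
b=cam("side");f=b["frame"]
cv2.imwrite("pics/end.png",cv2.resize(f[115:190,225:310],None,fx=8,fy=8,interpolation=cv2.INTER_CUBIC)[...,::-1])
for d in(0,.031,.035):
  u=proj(b,np.array([.5827,-.1138,.215])+np.array([.1802,.9836,0])*d)[0];print(d,((u-[225,115]+.5)*8-.5).round())
E
```

```text
{'time_s': np.float64(9.55), 'position': array([ 0.5933, -0.0578,  0.4725]), 'contact_force': array([ 0.8154, -0.1567, -0.0467]), 'dq': array([-0.1701,  2.1483,  3.034 , -0.0635, -2.4668, -0.0105])}
0 [323. 270.]
0.031 [263. 304.]
0.035 [255. 308.]
```

View pics/end.png

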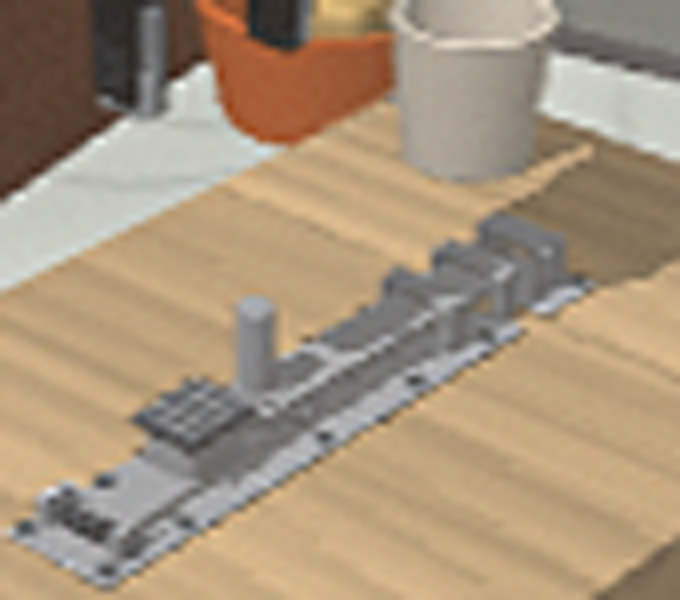

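The knob top is at (256,306), where the projection puts a 35 mm draw. The catch is down, the hand is clear and the pots are where they were, so I'll hand the job in.

```bash
python3 -c "
from station import robot
print(robot.job_done())"
```

```text
the job is handed in; nothing more can be done
None
```

The job is handed in: the bolt was pushed to its stop (about 35 mm by camera) while the other fingertip held the catch down past mid-stroke, the hand was lifted clear and no pots were touched; the judge's verdict was not shown.

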